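Open a circlip over an axle stub and hold it at its groove

ROBOT

A 6-joint arm with a two-finger parallel gripper is mounted at the origin on a cart in front of the work surface, level with it; the furniture and walls round the work are solid. World frame = base frame: x ahead of the robot, y to its left, z up, the work surface at z = 0. Lengths are in m, angles in rad, forces in N, time in s.
With the tool pointing down it reaches from about 0.3 to 0.875 m from the base axis. Payload 6.4 kg.
Tool frame: the origin (TCP) lies on the mounting face of the last link; the fingertips stand 173 mm ahead of it and the grasp point (between the pads) lies 155 mm ahead of it; z points along the fingers, y is the line along which they close (so a half turn about z gives the same grasp; the last joint's range is limited). The gripper opens to 85 mm and grips with 20 to 120 N. Pads are 22 mm wide; open, the fingers measure 114 mm over their backs; the gripper's body (76 mm by 85 mm) begins 54 mm behind the grasp point. The pads swing forward as they close: fully open they stand 13 mm farther back than shut.
Start: joints at [0.936, 0.181, 1.607, -0, 1.354, -0.206], TCP at [0.239, 0.523, 0.405] pointing down, gripper open.
Joint ranges: [-2.99, 2.99], [-0.89, 2.07], [0.3, 2.58], [-1.14, 4.28], [0, 2.63], [-3.12, 3.12]. Speed limits (rad/s): [2.57, 2.57, 3.01, 3.14, 3.14, 3.14].

INTERFACE

Orientations are given as a unit quaternion [x, y, z, w].
In Python, from workcell import robot gives the robot as it stands.
- The arm moves only by the tool play_rows, never from a script. Its argument "commands" is a list of rows, each a list of 6 numbers: the shift along the tool's x, y, z each as a share of 0.3 m, from -1 to 1, then the turn, a rotation vector about the tool's x, y, z each as a share of 60 degrees, from -1 to 1. In form: [[dx, dy, dz, ax, ay, az], ...]. A call has 1 to 5 rows; each row is the pose to reach, as a shift and turn from the pose commanded when the call began, along the tool's axes at that moment; what a row does not reach only later rows make up. A row lasts 1/8 s, in which the tool goes at most 62.5 mm and 10.7 degrees, less where a joint would pass 70% of its speed; a pose out of reach is approached as far as the arm can. A call with a number of a shift or a turn outside -1 to 1 is refused whole. A call with a gripper value outside its range is refused whole. "hand" is the gripper command: -1 is shut, 1 is fully open, values between are in proportion, set as the call begins (left out, the last holds). The fingers move at their own pace and stop on an object; "force" is the grip in N (left out, the last holds). Time passes only in rows, so rows that repeat a pose let the fingers close. It gives the time, the measured TCP pose, the force, the opening and the grip force at its end, in the units of the state.
- robot.read_state(): the state, without advancing time (a new reading comes with each control period).
- robot.grab_frame(name): name is "side" or "top"; returns (picture, depth): 480x640x3 uint8, blue, green, red; 480x640 float32, m along the optical axis (not along the pixel's ray), 0 where there is no reading.
- robot.camera_model(name): a dict with "vfov" (degrees; the focal length in pixels is half the picture's height over the tangent of half this angle, whatever the lens; pixels are square), "cx", "cy" (the principal point, pixels), "distortion" ([k1, k2, p1, p2, k3] as OpenCV has them; the pictures are not rectified), "extrinsics" (4x4, takes a point from camera to world coordinates). Camera axes: x right, y down, z forward; pixel columns grow to the right and rows downward; lengths in m; the calibration is good to about 2 mm. A picture is of the moment at which its call begins. camera_model takes no time and is no camera call.
- robot.finish_job(): hands the job in; it is judged then, once.
The state is a dict: "time": time; "joint_positions": joint angles; "qvel": joint speeds; "tau": joint torques, N m; "ee_pos": TCP position; "tool_rot": TCP orientation; "contact_force": force on the tool from outside, world axes, zero at the start; "wrist_torque": the same for the moment, N m; "grip_width": opening from 0.0 (shut) to 1.0 (fully open); "grip_force": force on a finger pad.
Only numpy, scipy, OpenCV 4.12 (cv2) and the standard library are available. Lean on these libraries where they do the work, as an engineer would, in place of code of your own. Each camera call takes 0.05 s, during which the arm holds its last target. There are 200 camera calls.

TASK

Push the swing gate that carries the axle stub shut until it clicks home on its catch. Then take the circlip pliers from their stand, squeeze the handles fully so that the circlip on their tips spreads open, lower it over the end of the axle until it is level with the groove, and finish there still holding the pliers squeezed, with the spread circlip upright and centred round the groove and the gate still shut. Leave the other things on the bench where they are.

Things in the scene. Friction and masses are not known exactly. Their poses are not given: they have to be found in the camera images.
- fixture: Grey base plate 85 x 215 x 14 mm, fixed. Origin: on the bench, under the axle's place when the gate is shut; x points away from the robot (the way the gate is pushed shut), y along the shut gate from hinge to free end, z up. The hinge line is at y = -75 mm. The catch, a dark block 82 to 116 mm along y (48 mm high) with a sprung ball, stands beyond the gate's free end.
- gate (a joint): Angle of the aluminium swing gate (top 52 mm above the bench) about its upright hinge, rad: 0 = shut on its stop; grows to 1.0 as the free end swings towards the robot (fixture's -x). Starts ajar, stays where left (light friction). In the last 0.13 rad it meets the sprung ball: about 5 N at the post carries it over; below about 0.07 it snaps home and is held.
- gate_hinge (a point): Point on the gate's upright hinge line, 40 mm above the bench.
- gate_post (a point): On the axis of the upright push post at the gate's free end, 100 mm above the bench, 130 mm from the hinge line. Post 16 mm in diameter up to 105 mm above the bench, then a black knob of 21 mm, top at 120 mm. Push it here towards the fixture's +x. Gate shut: it stands at x = 0, y = +55 mm in the fixture's frame.
- axle_groove (a point): Centre of the groove of the upright steel axle stub, on its axis, 85 mm above the bench; it stands on the gate, 75 mm from the hinge line, 55 mm from the post. Axle 40 mm in diameter, its end (top) 25 mm above this point; groove 36 mm in diameter, 10 mm high (80 to 90 mm above the bench). Below, 40 mm again down to a 54 mm flange at 57 mm.
- stand: Grey pedestal stand, fixed: round foot, column and a black top plate 78 x 96 mm, 85 mm above the bench, with a grey 26 mm locating boss 10 mm high. Origin: on the bench, under the middle of the pliers' place. It stands at the bench's front edge, in front of the right-hand white machine (280 mm tall, at y below -0.12, x from 0.5), which the pliers must be carried round.
- pliers_grip (a point): Centre between the two black rubber handles of the circlip pliers (standing nose down on the stand, 158 mm tall, 0.19 kg), at the height to grip: 132 mm above the circlip's underside. Handles lie to +y and -y of it, 16 mm wide along x, sleeves from 27 mm below to 26 mm above it. Released: 57 mm over the outsides here, 66 mm at the top. Squeezed fully: outsides parallel, 40 mm apart.
- ring_centre (a point): Centre of the circlip's spread opening, 130 mm straight below pliers_grip, at half its 4 mm thickness. Open steel ring, hooked by its ears on the pliers' tips (it stays on them), gap to -x. Released: inner diameter 38 mm, does not pass over the axle. Fully spread: an axle centred here has about 3 mm room all round. 60 mm free height above the ring for the axle's end.
- handle (a joint): Angle by which one handle (the other follows) is squeezed in, rad: 0 = released, 0.15 = fully, on the inner stop, circlip fully spread. Squeezing takes up to about 8 N on each handle; a firm grip (20 N) keeps them on the stop.
- tape_mid (a point): Bystander: middle of a roll of black tape, 62 mm diameter, 19 mm high, lying at the front of the bench, left.
- bolt_mid (a point): Bystander: middle of a loose hexagon bolt, 46 mm long, near the front edge of the bench.
- nut_mid (a point): Bystander: middle of a loose hexagon nut, 19 mm, near the front edge of the bench.
- cap_mid (a point): Bystander: middle of an upright capacitor, 35 mm diameter, 74 mm high, behind the fixture.
Mind the look-alikes: they are no part of the job. Several things have the shape of the stand; the one meant has the colours described above.

How it is judged:
On the way, in this order (a step that is already met when the one before it is completed fails the run):
1. the gate is shut on its catch, within 0.03 rad (value of joint gate below 0.03 rad), for 0.2 s.
2. the pliers are held squeezed, the circlip spread and higher than the axle's end, off the stand (value of joint handle above 0.13 rad and contact force between the fingers and pliers above 2 N and height (world z) of ring_centre above 0.115 m and contact force between pliers and stand below 0.05 N), for 0.1 s.
At the end, for the whole second after the job is handed in: Gate shut (below 0.03 rad); fingers hold the pliers squeezed (handle above 0.13 rad); circlip round the axle, within 5.5 mm sideways and 4 mm in height of the groove centre, upright within 0.12 rad, still, pressing on the fixture with under 8 N (value of joint gate below 0.03 rad and value of joint handle above 0.13 rad and horizontal distance between ring_centre and axle_groove below 0.0055 m and z of ring_centre in the frame of axle_groove between -0.004 and 0.004 m and angle between ring_centre's own z axis and vertical below 0.12 rad and contact force between the fingers and pliers above 2 N and contact force between pliers and fixture below 8 N and linear speed of pliers below 0.02 m/s); the arm keeps its last pose, push and grip.
It fails at once if a bystander on the bench is moved more than 25 mm (distance of any of tape_mid, bolt_mid, nut_mid, cap_mid from where it was at the start of the episode above 0.025 m).
It also fails if it takes over 72 s, if anything falls off the work surface, if the arm or the gripper's body presses on something with over 40 N, if the wrist force passes 120 N, or if a joint passes its speed limit or range.

## Working session

There is one attempt and no reset: what is moved stays moved. The work goes in short steps, Python scripts to look and compute and a tool call to move; the robot and the scene stay as the last step left them, time stands still between calls to the robot, and variables do not carry over. Pictures are saved under pics/ and viewed, at most 10 in all, crops included, and the job is handed in when it is done.

Besides the shell and the picture viewer there is one more tool, called as a command line: name --pt "numbers of a row" for each row, then --argument value for the rest. play_rows: Moves the arm, as the interface text tells. Shift numbers are shares of 0.3 m and turn numbers shares of 60 degrees, none past 1 either way. Its arguments: {"type":"object","properties":{"commands":{"type":"array","items":{"type":"array","items":{"type":"number","minimum":-1,"maximum":1}}},"hand":{"type":"number"},"force":{"type":"number"}},"required":["commands"]}

```bash
ls; mkdir -p pics
cat > h.py <<'E'
import numpy as np, cv2
from workcell import robot
from scipy.spatial.transform import Rotation as R
def cam(n):
    m=robot.camera_model(n); f=240/np.tan(np.radians(m['vfov'])/2)
    K=np.array([[f,0,m['cx']],[0,f,m['cy']],[0,0,1]]); return K,np.array(m['distortion'],float),np.array(m['extrinsics'])
def ray(n,u,v):
    K,D,E=cam(n); p=cv2.undistortPoints(np.array([[[u,v]]],float),K,D)[0,0]
    return E[:3,3],E[:3,:3]@np.array([p[0],p[1],1.])
def pt(n,u,v,d): o,r=ray(n,u,v); return o+r*d
def atz(n,u,v,z): o,r=ray(n,u,v); return o+r*(z-o[2])/r[2]
def proj(n,P):
    K,D,E=cam(n); T=np.linalg.inv(E); rv=cv2.Rodrigues(T[:3,:3])[0]
    return cv2.projectPoints(np.array(P,float).reshape(-1,1,3),rv,T[:3,3],K,D)[0].reshape(-1,2)
def cloud(n,d):
    K,D,E=cam(n); v,u=np.mgrid[0:480,0:640]; q=cv2.undistortPoints(np.stack([u,v],-1).reshape(-1,1,2).astype(float),K,D).reshape(480,640,2)
    P=np.dstack([q,np.ones((480,640))])*d[...,None]; return P@E[:3,:3].T+E[:3,3]
def move(P,rot=None):
    s=robot.read_state(); r=R.from_quat(s['tool_rot']); print('rel shares',np.round(r.inv().apply(np.array(P)-s['ee_pos'])/0.3,4))
    if rot is not None: print('rot shares',np.round((r.inv()*rot).as_rotvec()/np.radians(60),4))
E
python3 - <<'E'
from h import *
for n in('top','side'):
    p,d=robot.grab_frame(n); cv2.imwrite(f'pics/{n}0.png',p); np.save(f'{n}0.npy',d); K,D,E=cam(n); print(n,K[0,0],np.round(E,3).tolist(),D)
s=robot.read_state(); print(s['tool_rot'],R.from_quat(s['tool_rot']).as_matrix().round(3).tolist(),s['time'])
E
```

```text
pics
top 482.3636549286658 [[0.024, -0.98, 0.196, 0.306], [-1.0, -0.024, 0.003, -0.187], [0.002, -0.196, -0.981, 1.713], [0.0, 0.0, 0.0, 1.0]] [-0.06485029  0.          0.          0.          0.        ]
side 577.7212244124081 [[-0.999, -0.044, 0.019, 0.626], [-0.044, 0.697, -0.716, 0.914], [0.018, -0.716, -0.698, 1.257], [0.0, 0.0, 0.0, 1.0]] [-0.03040003  0.          0.          0.          0.        ]
[ 2.12767563e-01  9.77102497e-01 -7.53743974e-04 -3.26072883e-04] [[-0.909, 0.416, -0.001], [0.416, 0.909, -0.001], [0.0, -0.002, -1.0]] 0.1
```

View pics/top0.png

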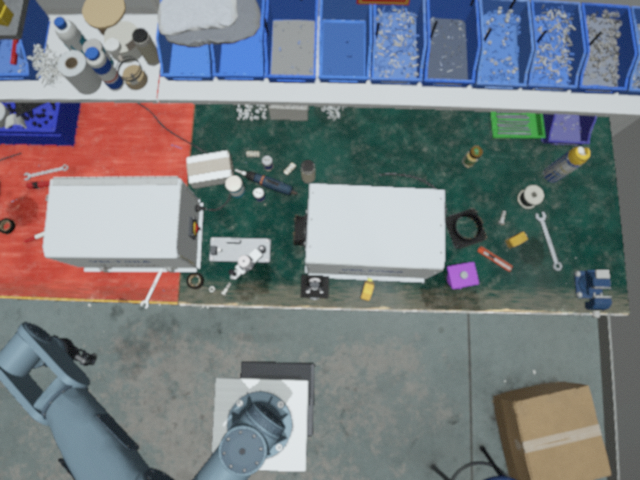

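View pics/side0.png

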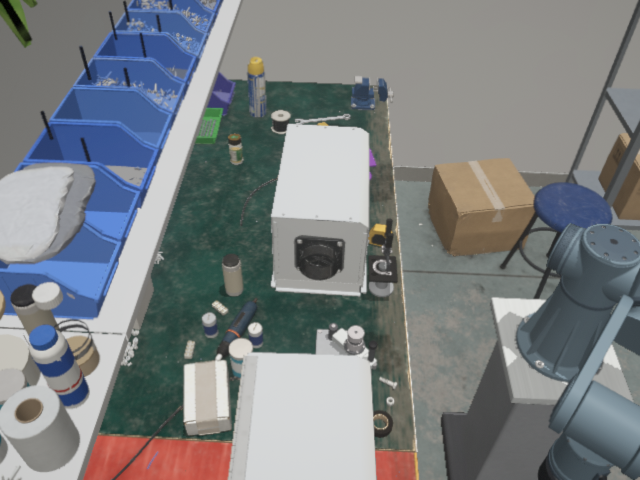

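The top view shows the fixture at about (240,250) with its gate ajar. Candidates for the stand in the top view are the black plate at (315,287), the purple one at (463,275) and the blue vice at (595,288). The black one in front of the right-hand machine fits the description. In the side view the pliers stand at (388,245). Next, one close crop.

Run:
```python
from h import *
a=cv2.imread('pics/top0.png')[220:310,190:340]; b=cv2.imread('pics/side0.png')[210:420,310:420]
a=cv2.resize(a,(800,480),interpolation=cv2.INTER_CUBIC)
cv2.imwrite('pics/c1.png',a)
b=cv2.resize(b,None,fx=2.85,fy=2.85,interpolation=cv2.INTER_CUBIC); cv2.imwrite('pics/c2.png',b);print(b.shape)
for n,roi in(('top',(220,310,190,340)),):
    d=np.load(n+'0.npy'); C=cloud(n,d)
    def q(u0,u1,v0,v1,z0,z1):
        c=C[v0:v1,u0:u1].reshape(-1,3); m=(c[:,2]>z0)&(c[:,2]<z1); c=c[m]; print((u0,v0),len(c),c.min(0).round(3),c.max(0).round(3),c.mean(0).round(4))
    q(225,275,240,290,.098,.13)
    q(205,275,232,268,.008,.02)
    q(295,335,270,305,.07,.09)
    q(295,335,270,305,.2,.28)
C=cloud('side',np.load('side0.npy'))
q(320,400,310,370,.1,.13)
q(360,405,210,300,.2,.28)
q(360,405,210,300,.08,.088)
```

```text
(598, 314, 3)
(225, 240) 150 [0.494 0.046 0.099] [0.563 0.113 0.124] [0.5337 0.0738 0.1106]
(205, 232) 845 [ 0.545 -0.026  0.008] [0.664 0.223 0.02 ] [0.6003 0.099  0.0133]
(295, 270) 499 [ 0.427 -0.236  0.07 ] [ 0.518 -0.124  0.09 ] [ 0.4667 -0.1732  0.0829]
(295, 270) 53 [ 0.455 -0.204  0.201] [ 0.471 -0.143  0.246] [ 0.462  -0.1744  0.2306]
(320, 310) 274 [0.496 0.044 0.1  ] [0.565 0.117 0.123] [0.5353 0.0783 0.1109]
(360, 210) 456 [ 0.457 -0.217  0.2  ] [ 0.544 -0.14   0.28 ] [ 0.5081 -0.1672  0.2401]
(360, 210) 496 [ 0.429 -0.226  0.08 ] [ 0.53  -0.123  0.088] [ 0.4707 -0.1688  0.0847]
```

View pics/c1.png

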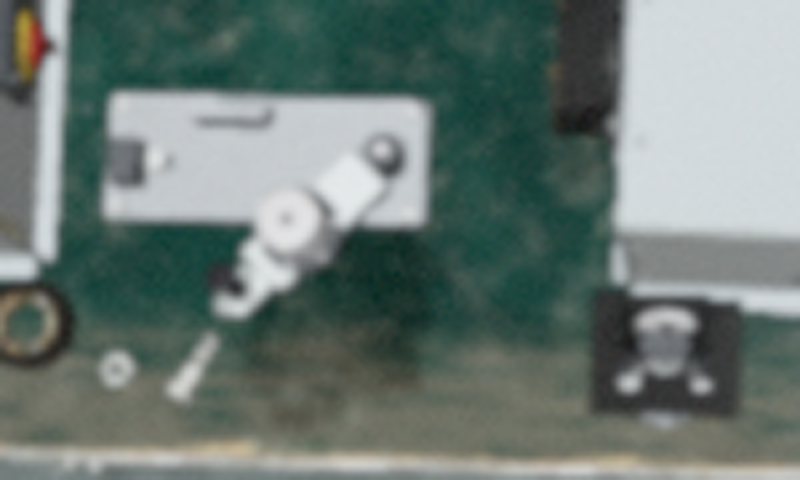

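View pics/c2.png

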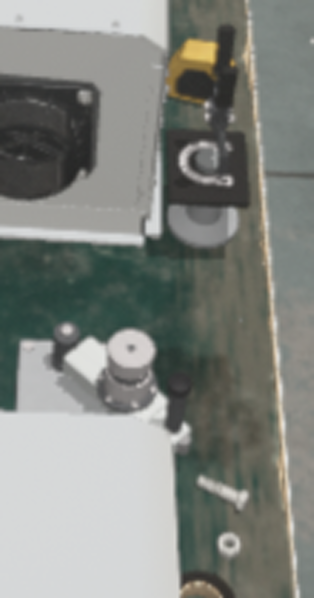

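The top crop shows the hinge pin at (384,152), axle top (290,217), knob (228,280), catch (126,160) and pliers handle ends at (630,382) and (702,382). The side crop confirms the black plate with grey boss carrying the pliers.

Run:
```python
from h import *
f=lambda x,y,z: atz('top',190+x/5.333,220+y/5.333,z)
c=[f(x,y,.014) for x,y in((110,92),(428,100),(425,228),(103,222))]
for p in c: print('corner',p.round(4))
print('mid',np.mean(c,0).round(4)); 
print('catch',f(126,160,.048).round(4))
ax=f(290,215,.110); print('axle',ax.round(4)); print('knob', f(228,278,.12).round(4)); print('hinge',f(386,150,.06).round(4))
for p in((630,382,.243),(702,382,.243)): print('hnd',f(*p).round(4))
pc=[f(x,y,.085) for x,y in((594,292),(741,300),(739,415),(588,411))]; print(np.round(pc,4),np.mean(pc,0))
# side
g=lambda x,y,z: atz('side',310+x/2.85,210+y/2.85,z)
print('side axle',g(130,349,.11).round(4),'knob',g(179,381,.12).round(4),'hinge',g(67,329,.06).round(4))
for n in('top','side'):
    C=cloud(n,np.load(n+'0.npy')).reshape(-1,3)
    m=(abs(C[:,2]-.11)<.004)&(abs(C[:,0]-ax[0])<.03)&(abs(C[:,1]-ax[1])<.03); q=C[m]; print(n,'axle',len(q),q.mean(0).round(4),(q.min(0)+q.max(0))[:2]/2)
    m=(C[:,2]>.21)&(C[:,2]<.255)&(abs(C[:,0]-.463)<.025)&(abs(C[:,1]+.1735)<.05);q=C[m]
    for h in(q[q[:,1]>-.1735],q[q[:,1]<-.1735]): print(n,'h',len(h),h.mean(0).round(4),h.min(0).round(4),h.max(0).round(4))
    m=(C[:,2]>.113)&(C[:,2]<.13)&(abs(C[:,0]-.5)<.03)&(abs(C[:,1]-.11)<.03);q=C[m];print(n,'knob',len(q),q.mean(0).round(4),(q.min(0)+q.max(0))[:2]/2)
```

```text
corner [0.6396 0.2051 0.014 ]
corner [ 0.6394 -0.0104  0.014 ]
corner [ 0.5523 -0.0122  0.014 ]
corner [0.5508 0.2038 0.014 ]
mid [0.5955 0.0966 0.014 ]
catch [0.5875 0.1835 0.048 ]
axle [0.5445 0.0635 0.11  ]
knob [0.5023 0.0987 0.12  ]
hinge [0.5964 0.0108 0.06  ]
hnd [ 0.4333 -0.1566  0.243 ]
hnd [ 0.4343 -0.1976  0.243 ]
[[ 0.5036 -0.1288  0.085 ]
 [ 0.5008 -0.2224  0.085 ]
 [ 0.4279 -0.2226  0.085 ]
 [ 0.4281 -0.1273  0.085 ]] [ 0.46508329 -0.17525469  0.085     ]
side axle [0.5448 0.0673 0.11  ] knob [0.5048 0.1051 0.12  ] hinge [0.5979 0.0115 0.06  ]
top axle 77 [0.5428 0.0652 0.1097] [0.54375361 0.06645527]
top h 23 [ 0.462  -0.1478  0.2322] [ 0.4553 -0.1547  0.2104] [ 0.4692 -0.1427  0.2457]
top h 25 [ 0.4623 -0.1983  0.2344] [ 0.4554 -0.2044  0.2129] [ 0.4712 -0.192   0.2441]
top knob 25 [0.5033 0.1026 0.1189] [0.50429447 0.10236609]
side axle 164 [0.5454 0.0671 0.1097] [0.54508424 0.06833531]
side h 64 [ 0.4658 -0.1467  0.2284] [ 0.457  -0.1579  0.2101] [ 0.4729 -0.1401  0.2449]
side h 71 [ 0.4655 -0.1971  0.2276] [ 0.4572 -0.206   0.2104] [ 0.4729 -0.1888  0.2458]
side knob 52 [0.5059 0.1058 0.1182] [0.50531604 0.10654713]
```

Run:
```python
from h import *
G=R.from_quat([0,1,0,0])
move([.36,.30,.405],G); move([.34,.3,.405]); 
# left machine extents
C=cloud('top',np.load('top0.npy')).reshape(-1,3); m=(C[:,2]>.15)&(C[:,2]<.33)&(C[:,0]>.45)&(C[:,0]<.8)&(C[:,1]>.12)&(C[:,1]<.5);print(C[m].min(0),C[m].max(0))
m=(C[:,2]>.15)&(C[:,2]<.33)&(C[:,0]>.47)&(C[:,0]<.8)&(C[:,1]<-.0)&(C[:,1]>-.5);print(C[m].min(0),C[m].max(0))
```

```text
rel shares [-0.6758 -0.5075 -0.0032]
rot shares [-0.0015 -0.0006 -0.4095]
rel shares [-0.6152 -0.5352 -0.0032]
[0.5167839  0.23654945 0.15000474] [0.7820566  0.4999494  0.28820621]
[ 0.47028777 -0.49995719  0.15006359] [ 0.76803733 -0.10051779  0.28749508]
```

play_rows --pt "-0.17 -0.13 0 0 0 -0.1" --pt "-0.34 -0.25 0 0 0 -0.2" --pt "-0.51 -0.38 0 0 0 -0.3" --pt "-0.676 -0.508 0 -0.0015 -0.0006 -0.41" --pt "-0.676 -0.508 0 -0.0015 -0.0006 -0.41" --hand -1

```text
time: 0.72
ee_pos: [0.3618, 0.2969, 0.4045]
tool_rot: [0.002, 1.0, 0.0, 0.001]
contact_force: [0.5, 0.3, 0.0]
grip_width: 0.001
grip_force: 0.0
```

Run:
```python
from h import *
s=robot.read_state(); print(s['ee_pos'],s['tool_rot'],s['contact_force'])
move([.44,.105,.255],R.from_quat([0,1,0,0]))
```

```text
[0.36177146 0.29694245 0.40448772] [2.04896954e-03 9.99997726e-01 2.76211498e-04 5.23416850e-04] [0.46911116 0.32221736 0.03332856]
rel shares [-0.2629 -0.639   0.4982]
rot shares [ 0.0005  0.001  -0.0039]
```

play_rows --pt "-0.1 -0.2 0.05 0 0 0" --pt "-0.18 -0.4 0.15 0 0 0" --pt "-0.25 -0.58 0.3 0 0 0" --pt "-0.263 -0.64 0.45 0 0 0" --pt "-0.263 -0.64 0.498 0 0 0"

```text
time: 1.35
ee_pos: [0.4385, 0.1072, 0.2522]
tool_rot: [0.001, 1.0, 0.001, -0.002]
contact_force: [-0.0, 0.4, 0.1]
grip_width: 0.001
grip_force: 0.0
```

Run:
```python
from h import *
s=robot.read_state(); print(s['ee_pos'],s['tool_rot'],s['contact_force'])
H=np.array([.597,.011]); 
for t in(.6,.4,.2,.1,0,): 
    p=H+.13*np.array([-np.sin(t),np.cos(t)]); print(t); move([p[0]-.0215,p[1],.255])
```

```text
[0.43849592 0.10715183 0.25221251] [ 1.35494126e-03  9.99997285e-01  7.56760018e-04 -1.73834908e-03] [-0.0125838   0.44617895  0.08764306]
0.6
rel shares [-0.2119  0.0377 -0.01  ]
0.4
rel shares [-0.2877  0.0794 -0.0102]
0.2
rel shares [-0.3703  0.1052 -0.0104]
0.1
rel shares [-0.4131  0.1118 -0.0106]
0
rel shares [-0.4563  0.1141 -0.0107]
```

play_rows --pt "-0.1 0 0 0 0 0" --pt "-0.17 0.01 0 0 0 0" --pt "-0.24 0.05 0 0 0 0" --pt "-0.29 0.08 0 0 0 0" --pt "-0.34 0.1 0 0 0 0"

```text
time: 1.98
ee_pos: [0.5413, 0.1399, 0.2546]
tool_rot: [-0.0, 1.0, 0.001, -0.0]
contact_force: [-0.7, -0.3, 0.5]
grip_width: 0.001
grip_force: 0.3
```

play_rows --pt "-0.03 0.01 0 0 0 0" --pt "-0.06 0.012 0 0 0 0" --pt "-0.08 0.014 0 0 0 0" --pt "-0.1 0.014 0 0 0 0" --pt "-0.115 0.014 0 0 0 0"

```text
time: 2.6
ee_pos: [0.5751, 0.1429, 0.2548]
tool_rot: [-0.0, 1.0, 0.001, -0.001]
contact_force: [0.0, 0.8, 0.4]
grip_width: -0.005
grip_force: 0.3
```

play_rows --pt "-0.007 0 0 0 0 0" --pt "-0.014 0 0 0 0 0" --pt "-0.02 0 0 0 0 0" --pt "-0.02 0 0 0 0 0"

```text
time: 3.1
ee_pos: [0.5794, 0.1426, 0.2548]
tool_rot: [-0.0, 1.0, 0.0, -0.004]
contact_force: [-17.6, -0.8, 11.0]
grip_width: 0.002
grip_force: 8.5
```

play_rows --pt "0.12 0 0 0 0 0" --pt "0.3 -0.05 0 0 0 0" --pt "0.48 -0.15 -0.1 0 0 0" --pt "0.5 -0.3 -0.25 0 0 0" --pt "0.5 -0.45 -0.4 0 0 0"

```text
time: 3.72
ee_pos: [0.4307, 0.0113, 0.3714]
tool_rot: [-0.001, 1.0, 0.0, 0.001]
contact_force: [1.7, 0.1, -0.6]
grip_width: -0.004
grip_force: 0.0
```

Run:
```python
from h import *
for n in('top','side'):
    p,d=robot.grab_frame(n); cv2.imwrite(f'pics/{n}1.png',p); np.save(f'{n}1.npy',d)
    C=cloud(n,d).reshape(-1,3)
    for nm,c,z0,z1,r in(('axle',(.597,.087),.105,.116,.03),('knob',(.597,.142),.113,.13,.02)):
        m=(C[:,2]>z0)&(C[:,2]<z1)&(abs(C[:,0]-c[0])<r)&(abs(C[:,1]-c[1])<r);q=C[m];print(n,nm,len(q),q.mean(0).round(4),(q.min(0)+q.max(0))[:2]/2)
a=cv2.resize(cv2.imread('pics/top1.png')[225:265,200:280],(800,400),interpolation=cv2.INTER_CUBIC)
b=cv2.resize(cv2.imread('pics/side1.png')[310:380,310:390],(229*1,200),interpolation=cv2.INTER_CUBIC)
o=np.zeros((600,800,3),np.uint8);o[:400]=a;o[400:,:229]=b;cv2.imwrite('pics/c3.png',o)
move([.40,-.12,.43],R.from_quat([0,1,0,0])); print(robot.read_state()['joint_positions'])
```

```text
top axle 89 [0.5981 0.0883 0.1091] [0.59829711 0.08959195]
top knob 25 [0.5983 0.1429 0.119 ] [0.59833425 0.14349849]
side axle 186 [0.6    0.0906 0.1096] [0.59936597 0.08989917]
side knob 11 [0.6005 0.1377 0.1188] [0.60096489 0.1372089 ]
rel shares [ 0.1079 -0.4296 -0.1804]
rot shares [-0.003   0.0117 -0.0035]
[-2.55302801e-01 -1.23936825e-01  1.98009403e+00  1.83950176e-05
  1.27278975e+00 -1.82242575e+00]
```

View pics/c3.png

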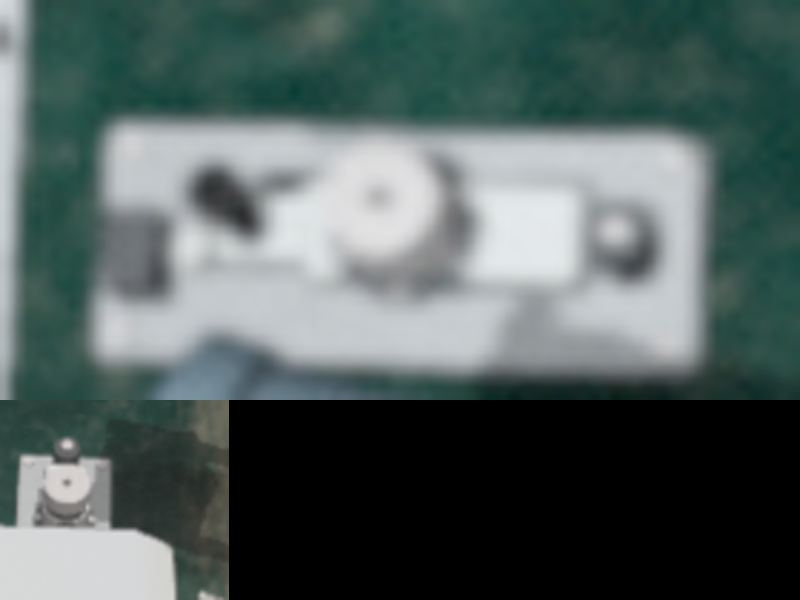

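Run:
```python
from h import *
print('top axle',atz('top',238.2,244.3,.11),'side axle',atz('side',333.4,339,.11))
C=cloud('top',np.load('top0.npy')).reshape(-1,3)
for z in np.arange(0,.3,.03):
    m=(C[:,2]>z)&(C[:,2]<z+.03)&(C[:,0]>.473)&(C[:,0]<.7)&(C[:,1]<-.24)&(C[:,1]>-.4); q=C[m]; print(round(z,2),m.sum(), np.percentile(q[:,0],[1,5,20]) if m.sum() else '')
```

```text
top axle [0.59869327 0.08744609 0.11      ] side axle [0.59840933 0.08965297 0.11      ]
0.0 228 [0.47404874 0.47680066 0.48756532]
0.03 92 [0.47386193 0.47767338 0.48457778]
0.06 58 [0.47345162 0.47621686 0.48148191]
0.09 67 [0.51009007 0.51067483 0.51224528]
0.12 57 [0.51156866 0.51192605 0.5131019 ]
0.15 42 [0.51018386 0.51085094 0.51270152]
0.18 82 [0.50913219 0.50973813 0.51163285]
0.21 72 [0.51185926 0.5120447  0.51291192]
0.24 442 [0.51310222 0.51401269 0.51698508]
0.27 2769 [0.53188489 0.53982866 0.56430015]
```

Run:
```python
from h import *
move([.463,-.1735,.455],R.from_quat([0,1,0,0]))
```

```text
rel shares [-0.1037 -0.6075 -0.2606]
rot shares [-0.003   0.0117 -0.0035]
```

play_rows --pt "0 -0.1 -0.15 0 0 0" --pt "-0.03 -0.25 -0.25 0 0.005 0" --pt "-0.07 -0.43 -0.26 -0.003 0.0117 -0.0035" --pt "-0.104 -0.607 -0.26 -0.003 0.0117 -0.0035" --pt "-0.104 -0.607 -0.26 -0.003 0.0117 -0.0035" --hand 1 --force 30

```text
time: 4.45
ee_pos: [0.4633, -0.173, 0.4473]
tool_rot: [0.0, 1.0, 0.002, -0.006]
contact_force: [-0.6, 1.2, -0.1]
grip_width: 0.997
grip_force: 0.0
```

Run:
```python
from h import *
move([.463,-.1735,.380],R.from_quat([0,1,0,0]))
p,d=robot.grab_frame('side'); cv2.imwrite('pics/s2.png',cv2.resize(p[120:300,330:450],(400,600),interpolation=cv2.INTER_CUBIC))
```

```text
rel shares [-0.0015 -0.0025  0.2244]
rot shares [ 0.0037 -0.011  -0.0004]
```

View pics/s2.png

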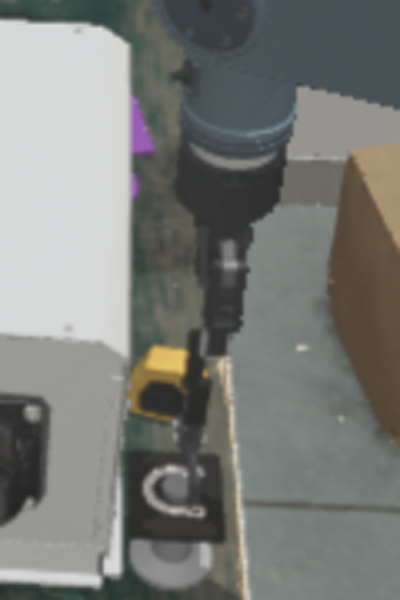

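The gripper, open, is right above the pliers' handles at crop (195,340), with clearance to the machine face.

play_rows --pt "0 0 0.07 0 0 0" --pt "0 0 0.14 0 0 0" --pt "0 0 0.19 0 0 0" --pt "0 0 0.23 0 0 0" --pt "0 0 0.23 0 0 0"

```text
time: 5.12
ee_pos: [0.4621, -0.1692, 0.3781]
tool_rot: [-0.002, 1.0, 0.003, -0.006]
contact_force: [-0.6, -0.4, 0.1]
grip_width: 0.999
grip_force: 0.0
```

Run:
```python
from h import *
s=robot.read_state(); print(s['ee_pos'],s['tool_rot'],s['contact_force'])
move([.463,-.1735,.380],R.from_quat([0,1,0,0]))
```

```text
[ 0.46211047 -0.16915936  0.37808663] [-0.00236384  0.99997358  0.00270899 -0.00631811] [-0.64022014 -0.4421089   0.07234376]
rel shares [-0.0028 -0.0144 -0.0065]
rot shares [ 0.0052 -0.0121  0.0045]
```

play_rows --pt "-0.003 -0.014 -0.006 0.005 -0.012 0.0045" --pt "-0.003 -0.014 -0.006 0.005 -0.012 0.0045" --pt "-0.003 -0.014 -0.006 0.005 -0.012 0.0045"

```text
time: 5.5
ee_pos: [0.4633, -0.1741, 0.3812]
tool_rot: [0.0, 1.0, -0.001, 0.001]
contact_force: [0.3, -0.5, -0.9]
grip_width: 1.002
grip_force: 0.0
```

play_rows --pt "0 0 0 0 0 0" --pt "0 0 0 0 0 0" --pt "0 0 0 0 0 0" --pt "0 0 0 0 0 0" --pt "0 0 0 0 0 0" --hand -1 --force 40

```text
time: 6.12
ee_pos: [0.4635, -0.1743, 0.3823]
tool_rot: [0.0, 1.0, -0.001, 0.002]
contact_force: [-2.5, -0.4, 8.6]
grip_width: 0.432
grip_force: 40.4
```

Run:
```python
from h import *
s=robot.read_state(); print(s['ee_pos'],s['tool_rot'],s['contact_force'],s['wrist_torque'])
```

```text
[ 0.46354881 -0.17428977  0.38227711] [ 2.18879160e-04  9.99997936e-01 -1.31770858e-03  1.53094865e-03] [-2.48476935 -0.38387258  8.59119934] [-0.05144729  0.3803087   0.05209623]
```

play_rows --pt "0 0 -0.03 0 0 0" --pt "0 0 -0.08 0 0 0" --pt "0.02 0 -0.15 0 0 0" --pt "0.06 0 -0.22 0 0 0" --pt "0.12 0 -0.27 0 0 0"

```text
time: 6.75
ee_pos: [0.4269, -0.1737, 0.4632]
tool_rot: [0.0, 1.0, -0.001, 0.001]
contact_force: [0.1, 0.3, -1.6]
grip_width: 0.43
grip_force: 40.7
```

Run:
```python
from h import *
s=robot.read_state(); print(s['ee_pos'],s['tool_rot'],s['contact_force'],s['wrist_torque'])
p,d=robot.grab_frame('side'); cv2.imwrite('pics/s3.png',cv2.resize(p[120:320,330:480],(450,600),interpolation=cv2.INTER_CUBIC))
move([.427,.06,.462],R.from_quat([0,1,0,0]))
```

```text
[ 0.42693725 -0.17374019  0.46318959] [ 1.62924820e-05  9.99999135e-01 -6.42484628e-04  1.14770245e-03] [ 0.10881082  0.28243694 -1.63419809] [ 0.04080106 -0.0035205   0.06616349]
rel shares [-0.0039  0.7791  0.0077]
rot shares [-0.0027  0.0026 -0.0001]
```

View pics/s3.png

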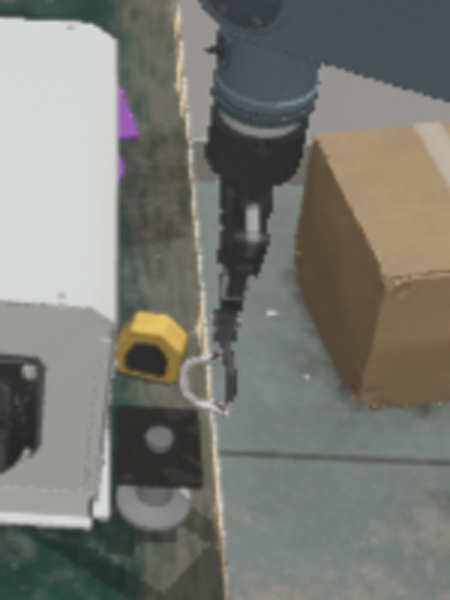

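The pliers are held off the stand, with the ring hanging at crop (207,383). Now I'll carry them round the machine.

play_rows --pt "0 0.1 0 0 0 0" --pt "0 0.27 0 0 0 0" --pt "0 0.45 0 0 0 0" --pt "0 0.62 0 0 0 0" --pt "-0.05 0.78 0 0 0 0"

```text
time: 7.42
ee_pos: [0.4418, 0.0621, 0.4619]
tool_rot: [0.0, 1.0, -0.0, 0.001]
contact_force: [0.7, -0.3, -1.9]
grip_width: 0.43
grip_force: 40.8
```

Run:
```python
from h import *
s=robot.read_state(); print(s['ee_pos'],s['tool_rot'],s['contact_force'],s['wrist_torque'])
move([.555,.0875,.445],R.from_quat([0,1,0,0]))
```

```text
[0.44176977 0.06206707 0.46194981] [ 2.72040057e-04  9.99999273e-01 -3.68002750e-04  1.11569480e-03] [ 0.68439308 -0.26970633 -1.90068292] [ 0.00822669 -0.06630236  0.0072085 ]
rel shares [-0.3773  0.085   0.0573]
rot shares [-0.0007  0.0021 -0.0005]
```

play_rows --pt "-0.1 0.03 0 0 0 0" --pt "-0.2 0.06 0.02 0 0 0" --pt "-0.3 0.085 0.04 0 0 0" --pt "-0.377 0.085 0.057 0 0 0" --pt "-0.377 0.085 0.057 0 0 0"

```text
time: 8.05
ee_pos: [0.5562, 0.0857, 0.4435]
tool_rot: [0.0, 1.0, -0.0, -0.0]
contact_force: [0.6, 0.8, -2.2]
grip_width: 0.43
grip_force: 40.9
```

Run:
```python
from h import *
p,d=robot.grab_frame('side'); np.save('s4.npy',d); s=robot.read_state(); print(s['ee_pos'],s['tool_rot'])
z=s['ee_pos'][2]-.382+.087
c=np.array([s['ee_pos'][0],s['ee_pos'][1],z]); uv=proj('side',c)[0].astype(int); print('expected ring',c,uv)
x0,y0=uv[0]-40,uv[1]-45; print(x0,y0); cv2.imwrite('pics/s4.png',cv2.resize(p[y0:y0+75,x0:x0+80],(640,600),interpolation=cv2.INTER_CUBIC))
```

```text
[0.55547914 0.08575571 0.44383367] [ 2.13652318e-04  9.99999905e-01 -2.41641797e-04 -2.93430736e-04]
expected ring [0.55547914 0.08575571 0.14883367] [352 328]
312 283
```

View pics/s4.png

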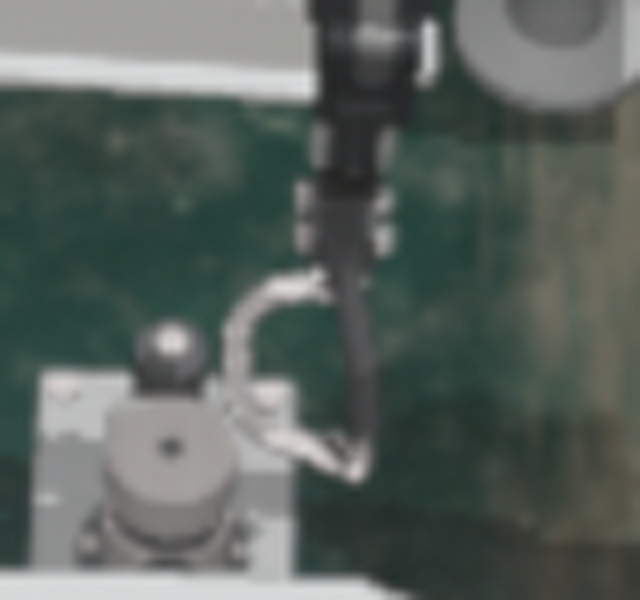

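The side crop shows the spread ring with its arc at (240,360) and ears at (330,285) and (355,470). The axle's centre mark is at (170,446). Next, a circle fit to the ring.

```bash
cat > ring.py <<'E'
from h import *
from scipy.optimize import least_squares
def ring(n,p,d,c,show=None):
    C=cloud(n,d); z=c[2]
    br=p.astype(int).min(2)>120
    m=br&(abs(C[...,2]-z)<.02)&(np.hypot(C[...,0]-c[0],C[...,1]-c[1])<.045)
    v,u=np.nonzero(m); P=np.array([atz(n,a,b,z) for a,b in zip(u,v)]); Q=C[m]
    f=lambda q:np.hypot(P[:,0]-q[0],P[:,1]-q[1])-q[2]
    r=least_squares(f,[c[0],c[1],.026],loss='soft_l1',f_scale=.002)
    print(n,len(P),'ring fit',r.x.round(4),'rms',np.sqrt(np.mean(r.fun**2)).round(4),'z med',np.median(Q[:,2]).round(4), 'u',u.min(),u.max(),'v',v.min(),v.max())
E
python3 - <<'E'
from ring import *
c=np.array([.5555,.0858,.1488])
for n in('side','top'):
    p,d=robot.grab_frame(n); cv2.imwrite(f'pics/{n}5.png',p); ring(n,p,d,c)
    if n=='top': print(proj('top',c))
s=robot.read_state(); print(s['ee_pos'])
print('side axle dot',atz('side',333.25,338.75,.11))
E
```

```text
side 124 ring fit [0.5508 0.0851 0.0326] rms 0.0028 z med 0.1499 u 340 357 v 317 342
top 25 ring fit [-8.2841 19.9315 21.7542] rms 0.0032 z med 0.1475 u 243 248 v 250 259
[[236.07281307 255.04636128]]
[0.55484853 0.08570855 0.44449423]
side axle dot [0.59878701 0.08894199 0.11      ]
```

Run:
```python
from ring import *
p=cv2.imread('pics/side5.png'); d=np.load('s4.npy'); C=cloud('side',d); z=.1495; c=[.5552,.0857]
m=(p.astype(int).min(2)>110)&(abs(C[...,2]-z)<.015)&(np.hypot(C[...,0]-c[0],C[...,1]-c[1])<.045)
v,u=np.nonzero(m); P=np.array([atz('side',a,b,z) for a,b in zip(u,v)])
for xm in(.54,.55,.56):
    Q=P[P[:,0]>xm]
    for r0 in(None,.025,.026,.027):
        f=(lambda q:np.hypot(Q[:,0]-q[0],Q[:,1]-q[1])-(q[2] if r0 is None else r0))
        r=least_squares(f,[*c,.026],loss='soft_l1',f_scale=.002); print(xm,len(Q),r0,r.x.round(4),np.sqrt(np.mean(r.fun**2)).round(4))
print('P x',P[:,0].min(),P[:,0].max(),'y',P[:,1].min(),P[:,1].max())
print('inner/outer r about c', np.percentile(np.hypot(*(P[P[:,0]>.56][:,:2]-c).T),[2,98]))
for i,j in((335,285),(355,470),(225,360),(250,360),(355,120+360)): print(i,j,atz('side',312+i/8,283+j/8,z).round(4))
```

```text
0.54 125 None [0.5515 0.0858 0.0324] 0.0028
0.54 125 0.025 [0.5601 0.0873 0.026 ] 0.0051
0.54 125 0.026 [0.559 0.087 0.026] 0.0045
0.54 125 0.027 [0.5579 0.0868 0.026 ] 0.004
0.55 116 None [0.5523 0.0857 0.0317] 0.0027
0.55 116 0.025 [0.5604 0.0864 0.026 ] 0.0044
0.55 116 0.026 [0.5594 0.0862 0.026 ] 0.0039
0.55 116 0.027 [0.5582 0.0861 0.026 ] 0.0035
0.56 98 None [0.5521 0.0856 0.032 ] 0.0026
0.56 98 0.025 [0.5607 0.0858 0.026 ] 0.0037
0.56 98 0.026 [0.5595 0.0857 0.026 ] 0.0034
0.56 98 0.027 [0.5583 0.0857 0.026 ] 0.0031
P x 0.5444172133985968 0.5846137360563729 y 0.05138639924003885 0.12366650753173025
inner/outer r about c [0.02476387 0.03429117]
335 285 [0.5515 0.0559 0.1495]
355 470 [0.5459 0.1228 0.1495]
225 360 [0.5842 0.0856 0.1495]
250 360 [0.5768 0.0851 0.1495]
355 480 [0.5459 0.1263 0.1495]
```

Run:
```python
from h import *
s=robot.read_state(); print(s['ee_pos'],s['tool_rot'],s['contact_force'],s['wrist_torque'])
move([.5985,.0886,.428],R.from_quat([0,1,0,0]))
```

```text
[0.55484853 0.08570855 0.44449423] [ 2.21181593e-04  9.99999890e-01 -3.07334737e-04  2.75015397e-04] [-0.54831191  0.13962582 -1.34401395] [-0.01073488 -0.02675828  0.06574237]
rel shares [-0.1455  0.0097  0.0551]
rot shares [-0.0006  0.0005 -0.0004]
```

play_rows --pt "-0.05 0.005 0 0 0 0" --pt "-0.1 0.01 0 0 0 0" --pt "-0.145 0.01 0.02 0 0 0" --pt "-0.145 0.01 0.055 0 0 0" --pt "-0.145 0.01 0.055 0 0 0"

```text
time: 8.82
ee_pos: [0.5981, 0.0886, 0.4261]
tool_rot: [0.0, 1.0, -0.0, -0.001]
contact_force: [0.8, -0.9, -2.0]
grip_width: 0.429
grip_force: 40.9
```

Run:
```python
from h import *
s=robot.read_state(); print(s['ee_pos'],s['tool_rot'],s['contact_force'],s['wrist_torque'])
p,d=robot.grab_frame('side'); q,d2=robot.grab_frame('top')
a=cv2.resize(p[295:355,305:365],(480,480),interpolation=cv2.INTER_CUBIC); b=cv2.resize(q[225:265,220:260],(320,320),interpolation=cv2.INTER_CUBIC)
o=np.zeros((480,800,3),np.uint8);o[:,:480]=a;o[:320,480:]=b;cv2.imwrite('pics/c6.png',o)
move([.5985,.0886,.400],R.from_quat([0,1,0,0]))
```

```text
[0.59805206 0.08856297 0.42613536] [ 2.80039102e-04  9.99999180e-01 -2.72925704e-04 -1.21944057e-03] [ 0.81898774 -0.85579124 -1.97588773] [-0.01591077  0.0274614   0.04259738]
rel shares [-0.0004  0.0001  0.092 ]
rot shares [-0.0006  0.0001 -0.0005]
```

View pics/c6.png

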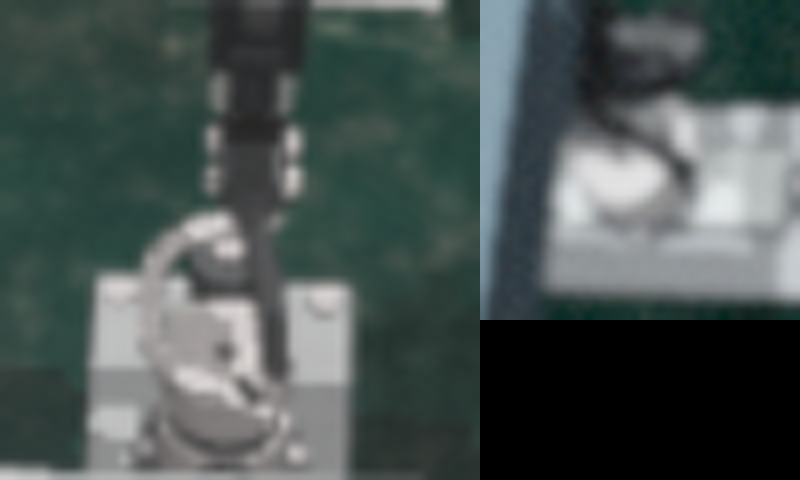

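The side view has the ring band between x=140 and 163 in the crop, axle dot at (226,350). The ring may sit a few mm towards -x, so I'll check with edge profiles.

Run:
```python
from h import *
p,d=robot.grab_frame('side'); cv2.imwrite('pics/s7.png',p); s=robot.read_state(); zr=s['ee_pos'][2]-.2953; print(s['ee_pos'],zr)
g=cv2.cvtColor(p,cv2.COLOR_BGR2GRAY); C=cloud('side',d)
for v in(327,330,333,335,337): print(v,'u318..330',g[v,318:331], 'z',(C[v,318:331,2]*1000).astype(int))
# expected projections: ring inner/outer leftmost point (+x), axle +x edge
e=s['ee_pos']
for r in(.023,.03): print('ring +x pt',r,proj('side',[e[0]+r,e[1],zr])[0])
p1=cv2.cvtColor(cv2.imread('pics/side1.png'),cv2.COLOR_BGR2GRAY); 
for v in(337,338,339,340): print(v,'axle u320..346',p1[v,320:348])
for P in([.6187,.089,.11],[.5787,.089,.11],[.5987,.089,.11]): print(P,proj('side',P)[0])
```

```text
[0.59852408 0.08861686 0.42804861] 0.13274861409001726
327 u318..330 [ 66  67  64  75 129 154 159 130  96  72  66  95 104] z [  3   3  -1  -1 134 134 135 131   0  -1  61  60  54]
330 u318..330 [194 201 199 182 171 162 164 181 187 183 133  75  63] z [ 16  21  12  18 130 132 131  17  10  14  45  51  56]
333 u318..330 [186 183 179 168 165 161 161 176 173 171 168 166 190] z [ 15  12  17  15 128 134 135  17  51  52  53 108 111]
335 u318..330 [190 191 188 167 161 161 162 145 152 157 157 157 158] z [ 10  11  15  10 133 132 132  18  52 115 112 113 113]
337 u318..330 [191 192 189 178 164 160 158 149 153 155 157 158 158] z [ 10  12  10  13 135 135 132 107 114 107 104 113 110]
ring +x pt 0.023 [324.09775513 332.5546203 ]
ring +x pt 0.03 [321.16391379 332.41761207]
337 axle u320..346 [192 191 190 189 188 177 198 206 209 210 210 205 198 186 195 207 210 209
 210 210 209 194 184 154 139 138 139 136]
338 axle u320..346 [191 190 189 189 189 195 204 207 209 210 210 194 154 133 163 202 210 209
 209 211 211 194 177 150 138 138 137 135]
339 axle u320..346 [190 190 189 188 188 190 203 208 210 210 210 197 162 141 167 203 210 209
 210 211 210 188 155 139 137 136 136 135]
340 axle u320..346 [191 190 189 183 178 173 198 208 210 211 211 207 196 186 200 210 212 210
 210 211 209 179 147 137 137 137 136 134]
[0.6187, 0.089, 0.11] [324.9948534  338.38389104]
[0.5787, 0.089, 0.11] [341.57991584 339.15795859]
[0.5987, 0.089, 0.11] [333.2855349  338.77147801]
```

play_rows --pt "-0.004 0 0.02 0 0 0" --pt "-0.004 0 0.04 0 0 0" --pt "-0.004 0 0.06 0 0 0" --pt "-0.004 0 0.07 0 0 0" --pt "-0.004 0 0.07 0 0 0"

```text
time: 9.6
ee_pos: [0.6, 0.0886, 0.4066]
tool_rot: [0.0, 1.0, -0.0, 0.0]
contact_force: [-0.4, -0.1, -2.1]
grip_width: 0.429
grip_force: 40.9
```

play_rows --pt "0 0 0.01 0 0 0" --pt "0 0 0.02 0 0 0" --pt "0 0 0.03 0 0 0" --pt "0 0 0.03 0 0 0"

```text
time: 10.1
ee_pos: [0.6, 0.0886, 0.3976]
tool_rot: [0.0, 1.0, -0.0, 0.0]
contact_force: [-0.3, 0.1, -2.1]
grip_width: 0.427
grip_force: 40.9
```

play_rows --pt "0 0 0.015 0 0 0" --pt "0 0 0.03 0 0 0" --pt "0 0 0.045 0 0 0" --pt "0 0 0.057 0 0 0" --pt "0 0 0.057 0 0 0"

```text
time: 10.72
ee_pos: [0.6, 0.0886, 0.3804]
tool_rot: [0.0, 1.0, -0.0, 0.0]
contact_force: [-0.2, -0.3, -1.9]
grip_width: 0.431
grip_force: 40.9
```

Run:
```python
from h import *
s=robot.read_state(); print(s['ee_pos'],s['tool_rot'],s['contact_force'],s['wrist_torque'],s['grip_width'],s['grip_force'])
p,d=robot.grab_frame('side'); q,d2=robot.grab_frame('top')
cv2.imwrite('pics/c8.png',cv2.resize(p[300:360,295:375],(800,600),interpolation=cv2.INTER_CUBIC))
C=cloud('side',d); m=(np.hypot(C[...,0]-.6,C[...,1]-.0886)<.034)&(np.hypot(C[...,0]-.6,C[...,1]-.0886)>.0235)&(C[...,2]>.076)&(C[...,2]<.097)&(C[...,0]>.6)
print(m.sum(),np.percentile(C[m][:,2],[10,50,90]))
m=(np.hypot(C[...,0]-.599,C[...,1]-.089)<.022)&(C[...,2]>.1)&(C[...,2]<.118);print(m.sum(),np.median(C[m],0))
```

```text
[0.60003023 0.08856082 0.38041806] [ 2.43898611e-04  9.99999886e-01 -3.43777822e-04  2.22471376e-04] [-0.21744994 -0.31540697 -1.8946015 ] [ 0.00197226 -0.00914112  0.02948871] 0.431037220793529 40.88423788547516
68 [0.08335117 0.08626761 0.08947182]
144 [0.60440744 0.09315668 0.10964053]
```

View pics/c8.png

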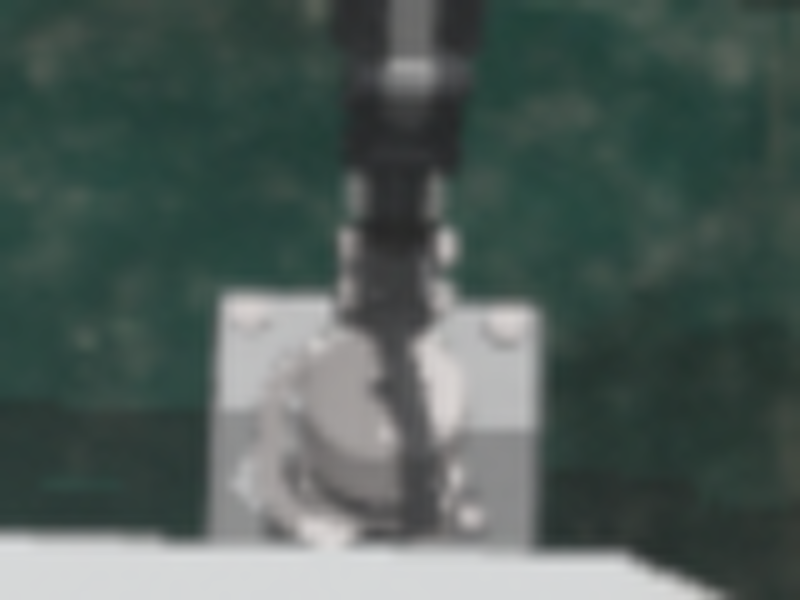

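The ring sits round the axle at groove height with only the pliers' weight on the wrist, and the side view shows its band even round the axle. Handing in.

```bash
python3 -c "
from workcell import robot
print(robot.finish_job())"
```

```text
the job is handed in; nothing more can be done
None
```

The job is handed in, but the verdict was not shown: the gate is pushed shut onto its stop, and the squeezed pliers hold the spread circlip round the axle, within about 2 mm of groove height by the depth image and with no contact felt on the axle.

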